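Hone a machine cover plate in the dressing jig

TASK

Lay the loose steel cover plate flat in the nest of the wooden jig and let go of it, then take the sprung honing block from its tray. Set the block on the left end of the plate (left as the robot sees it), lengthwise with the plate, press its springs about half-way in, and rub the whole length of the plate to the right end and back to the left end, keeping that pressure on all the way and never driving the springs hard home. Lift it off at the left end and stand it back in its tray, without letting either thing fall and without disturbing the oil bottle, the thread spool or the tailor's chalk.

Things in the scene. Friction and masses are not known exactly. Their poses are not given: they have to be found in the camera images.
- plate_center (a point): centre (half-way up) of the loose bright steel cover plate, a plain flat bar 140 x 44 x 10 mm (x, y, z) with two dark screw holes and a slot on top, about 0.4 kg; it starts flat on the right-hand table. Its x axis runs along its length, z up. Either end may face either way. Take it across its 44 mm width at mid length.
- plate: the same steel plate; this origin is the centre of its underside, same axes
- nest (a point): centre of the nest floor of the fixed wooden jig (190 x 86 x 18 mm block) on the left table; the floor is its top, 18 mm over the table. Aluminium stops 6 mm high leave a space 148 x 52 mm (4 mm play each side of the plate), open for fingers within 45 mm of the middle of the long sides. x runs lengthwise to the left end as the robot sees it, z up. The seated plate's top is 10 mm above this point.
- hone_grip (a point): centre of the wooden handle of the sprung honing block, to be grasped across its 24 mm width (y). Handle 56 x 24 mm, from 15 mm below to 12 mm above this point; below it a 6 mm aluminium strip, two sprung guide pins, the stone. Springs released, this point is 50 mm above the stone's underside. Block 60 x 30 x 62 mm, 0.2 kg; x lengthwise, z up. Starts upright in its tray on the right table.
- hone: the same honing block, with its stone; this origin is on the handle's axis 50 mm below hone_grip (at the stone's underside while the springs are released), same axes
- hone_sole (a point): centre of the flat underside of the grey stone (60 x 30 mm, x along its length), the face that rubs. It moves up towards the handle as the springs are pressed.
- hone_pad (a joint): how far the stone is pressed up towards the handle against the springs: 0 = released, 0.012 m = fully in (hard stop). It pushes back with about 2 N at first and 0.6 N more for every mm, so about 6 N at 0.006 m.
- tray_in (a point): centre of the inner floor of the fixed shallow grey plastic tray of the honing block, on the right-hand table; outside 116 x 66 x 12 mm, inside 108 x 58 mm, walls 4 mm, floor 4 mm over the table; x along its length, z up
- bottle: white oil bottle with a pointed spout, 46 x 50 x 128 mm, standing on the left-hand table nearer the robot than the jig; origin at the centre of its foot. Leave it alone.
- spool: thread spool 35 x 35 x 55 mm standing on the left-hand table beyond the jig; origin at the centre of its foot. Leave it alone.
- chalk: white triangular tailor's chalk 37 x 40 x 7 mm lying on the right-hand table beyond the plate and tray; origin at the centre of its underside. Leave it alone.
There are look-alikes about, which are no part of the job. Of the things like the hone, leave any that is pink; of the rest the larger one is meant.

How it is judged:
By the outcome, as a careful person would: the job done as asked, in the order asked, and still so for the second after the job is handed in, with the robot touching nothing.
It also fails if it takes over 72 s, if anything falls off the work surface, if the arm or the gripper's body presses on something with over 40 N, if the wrist force passes 120 N, or if a joint passes its speed limit or range.

ROBOT

A 6-joint arm with a two-finger parallel gripper is mounted at the origin on a cart in front of the work surface, level with it; the furniture and walls round the work are solid. World frame = base frame: x ahead of the robot, y to its left, z up, the work surface at z = 0. Lengths are in m, angles in degrees, forces in N, time in s.
With the tool pointing down it reaches from about 0.4 to 0.825 m from the base axis. Payload 7 kg.
Tool frame: the origin (TCP) lies at the very end of the fingers, on their centre line; the grasp point (between the pads) lies 19 mm behind it; y points along the fingers, x is the direction in which the jaws open and shut, and the axes are right-handed (so a half turn about y gives the same grasp; the last joint's range is limited). The gripper opens to 88 mm and grips with 3 to 60 N. Pads are 19 mm wide; open, the fingers measure 130 mm over their backs; the gripper's body (78 mm by 193 mm) begins 47 mm behind the grasp point.
Start: joints at [89.846, 20.546, 0.682, 0, -70.136, -16.507], TCP at [0.194, 0.647, 0.227] pointing down, gripper open.
Joint ranges: [-176.03, 176.03], [-82.01, 121.73], [-58.28, 71.71], [-173.87, 95.51], [-174.79, -0.11], [-173.66, 173.66]. Speed limits (degrees/s): [136.94, 136.94, 172.46, 180, 180, 180].

INTERFACE

Orientations are given as [roll, pitch, yaw] about the fixed x, y, z axes, in that order (R = Rz(yaw) Ry(pitch) Rx(roll)).
In Python, from plant import ctrl gives the robot as it stands.
- The arm moves only by the shell command python3 -m crank 'ROWS'. ROWS is JSON, a list that holds one entry, the list of rows, each a list of 5 numbers: the closure, from -1 (fully open) to 1 (shut), then the shift along the tool's x, y, z in mm, then the turn about the tool's y in rad. In form: [[[claw, x, y, z, turn], ...]]. A call has 1 to 12 rows; each row is the pose to reach, as a shift and turn from the pose commanded when the call began, along the tool's axes at that moment; what a row does not reach only later rows make up. A row lasts 1/8 s, in which the tool goes at most 62.5 mm and 10.7 degrees, less where a joint would pass 70% of its speed; a pose out of reach is approached as far as the arm can. A call with a gripper value outside its range is refused whole. The fingers move at their own pace and stop on an object; the grip force is fixed at half the most. Time passes only in rows, so rows that repeat a pose let the fingers close. It gives the time, the measured TCP pose, the force and the opening at its end, in the units of the state.
- ctrl.get_obs(): the state, without advancing time (a new reading comes with each control period).
- ctrl.snapshot(name): name is "scene" or "top" or "wrist"; returns the picture (420x560x3 uint8, red, green, blue); there is no depth.
- ctrl.camera_model(name): a dict with "fx", "fy", "cx", "cy" (pixels), "origin" and "orientation" of the camera in the world; the wrist camera has in their place "hand_eye" (4x4, takes a point from camera to tool coordinates, whose origin is the TCP and whose axes are the tool frame's). Camera axes: x right, y down, z forward; pixel columns grow to the right and rows downward; lengths in m; the calibration is good to about 2 mm. The wrist camera is an equidistant fisheye: a pixel r from the principal point sees the ray r / f radians off the axis. A picture is of the moment at which its call begins: read the wrist's pose just before it. camera_model takes no time and is no camera call.
- ctrl.close_job(): hands the job in, once; it reports no verdict.
Trained networks look in the newest picture that a camera, given by its name, has taken for a name from the list of things; names that differ only in an ending like _2 or _b are one class to them, and where a whole thing is asked for, a point or a joint stands for the part that bears it (a point fixed in the world has none). Each returns a list of dicts, best first, with "confidence" (0 to 1); they miss things now and then, are a little off and sometimes report something else, mostly with a low value. They report only what shows in the picture. A call takes as long as a camera call. They do not tell look-alikes from the thing itself.
- ctrl.find_in(camera, name): "extent" ([left, top, width, height] in pixels, round what is visible of it).
The state is a dict: "clock": time; "joint_pos": joint angles; "qvel": joint speeds; "tau": joint torques, N m; "tool_pos": TCP position; "orientation": TCP orientation; "force": force on the tool from outside, world axes, zero at the start; "moment": the same for the moment, N m; "opening": finger opening in m.
Only numpy, scipy, OpenCV 4.12 (cv2) and the standard library are available. Lean on these libraries where they do the work, as an engineer would, in place of code of your own. Each camera call takes 0.05 s, during which the arm holds its last target.

## Working session

There is one attempt and no reset: what is moved stays moved. The work goes in short steps, Python scripts to look and compute and a shell command to move; the robot and the scene stay as the last step left them, time stands still between calls to the robot, and variables do not carry over. Pictures are saved under pics/ and viewed, and the job is handed in when it is done.

```bash
ls; mkdir -p pics; python3 - <<'E'
from plant import ctrl
import cv2,numpy as np
o=ctrl.get_obs()
for k,v in o.items(): print(k,np.round(v,4))
for n in ("scene","top","wrist"):
    m=ctrl.camera_model(n); print(n,{k:np.round(v,4).tolist() for k,v in m.items()})
    cv2.imwrite(f"pics/{n}0.png",ctrl.snapshot(n)[:,:,::-1])
E
```

```text
pics
clock 0.0
joint_pos [ 8.98468e+01  2.05897e+01  6.34100e-01 -1.86000e-02 -7.01368e+01
 -1.65040e+01]
qvel [-0.0981  0.0246 -0.0387  0.0174  0.0302 -0.0044]
tau [ 1.80000e-03 -5.82715e+01  2.93042e+01  6.99690e+00  6.90000e-03
 -2.00000e-04]
tool_pos [0.1934 0.6462 0.2256]
orientation [-8.999050e+01 -9.350000e-02 -1.066635e+02]
force [-0.1719  0.5203  0.5344]
moment [-0.0004  0.0187  0.0017]
opening 0.0876
scene {'fx': 389.9504, 'fy': 389.9504, 'cx': 276.7675, 'cy': 212.7729, 'origin': [-0.0768, -0.7359, 0.7872], 'orientation': [-130.1712, 0.2893, -41.3514]}
top {'fx': 483.2377, 'fy': 483.2377, 'cx': 281.6946, 'cy': 201.1474, 'origin': [0.3895, -0.065, 1.4078], 'orientation': [-176.4748, 0.0116, -89.142]}
wrist {'fx': 325.1923, 'fy': 325.1923, 'cx': 280.0275, 'cy': 202.0076, 'hand_eye': [[1.0, 0.0013, 0.0007, -0.0008], [-0.0004, -0.2492, 0.9684, -0.1574], [0.0015, -0.9684, -0.2492, 0.0669], [0.0, 0.0, 0.0, 1.0]]}
```

View pics/scene0.png

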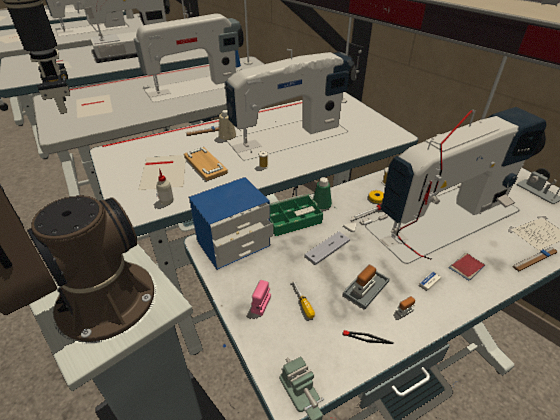

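View pics/top0.png

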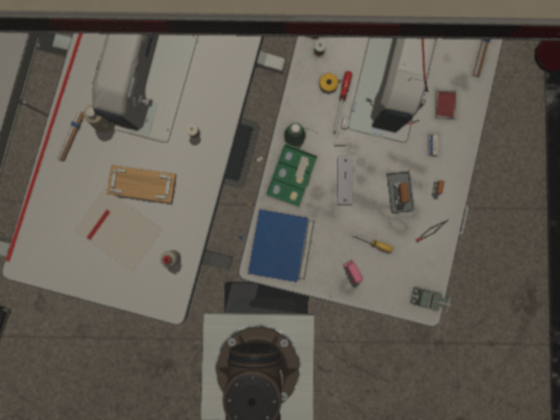

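View pics/wrist0.png

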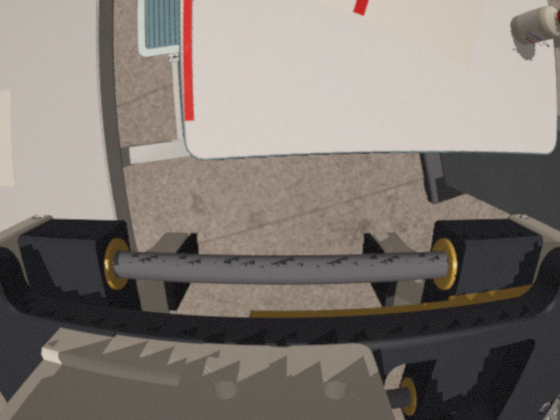

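The top view has the jig at about (142,184), the plate at (344,180), and the hone in its tray at (400,192). The pink look-alike is at (353,272) and a small one at (438,187). Next I'll measure them with the networks and look at close crops.

```bash
cat > h.py <<'E'
from plant import ctrl
import cv2,numpy as np
from scipy.spatial.transform import Rotation as R
def rot(o): return R.from_euler('xyz',o,degrees=True).as_matrix()
def ray(cam,px,obs=None):
    m=ctrl.camera_model(cam); u,v=px
    if cam!="wrist":
        d=np.array([(u-m['cx'])/m['fx'],(v-m['cy'])/m['fy'],1]); return np.array(m['origin']),rot(m['orientation'])@d
    a=np.array([u-m['cx'],v-m['cy']]); r=np.hypot(*a); th=r/m['fx']
    d=np.array([*(a/max(r,1e-9)*np.sin(th)),np.cos(th)]); H=np.array(m['hand_eye'])
    T=rot(obs['orientation']); return np.array(obs['tool_pos'])+T@H[:3,3],T@H[:3,:3]@d
def onplane(cam,px,z,obs=None):
    o,d=ray(cam,px,obs); return o+d*(z-o[2])/d[2]
def proj(cam,P,obs=None):
    m=ctrl.camera_model(cam); P=np.array(P,float)
    if cam!="wrist":
        c=rot(m['orientation']).T@(P-m['origin']); return np.array([m['cx']+m['fx']*c[0]/c[2],m['cy']+m['fy']*c[1]/c[2]])
    H=np.array(m['hand_eye']); t=rot(obs['orientation']).T@(P-obs['tool_pos']); c=H[:3,:3].T@(t-H[:3,3])
    th=np.arctan2(np.hypot(c[0],c[1]),c[2]); return np.array([m['cx'],m['cy']])+m['fx']*th*c[:2]/np.hypot(c[0],c[1])
E
python3 - <<'E'
from h import *
for cam in ("top","scene"):
  for n in ("plate","nest","hone","tray_in","bottle","spool","chalk"):
    try: r=ctrl.find_in(cam,n)
    except Exception as e: print(cam,n,e); continue
    for d in r[:4]:
        l,t,w,h=d['extent']; c=(l+w/2,t+h/2)
        print(cam,n,round(d['confidence'],2),np.round(d['extent'],0),np.round(onplane(cam,c,0.01),3))
im=cv2.imread("pics/top0.png")
cv2.imwrite("pics/c1.png",cv2.resize(im[120:300,320:470],None,fx=4,fy=4,interpolation=cv2.INTER_CUBIC)[:600])
cv2.imwrite("pics/c2.png",cv2.resize(im[110:290,60:220],None,fx=4,fy=4,interpolation=cv2.INTER_CUBIC)[:600])
s=cv2.imread("pics/scene0.png")
cv2.imwrite("pics/c3.png",cv2.resize(s[220:330,240:440],None,fx=4,fy=4,interpolation=cv2.INTER_CUBIC))
print(ctrl.get_obs()['clock'])
E
```

```text
top plate 0.87 [338. 156.  16.  48.] [ 0.538 -0.249  0.01 ]
top plate 0.4 [332. 132.  14.  12.] [ 0.665 -0.228  0.01 ]
top nest 0.59 [108. 163.  68.  40.] [0.521 0.344 0.01 ]
top hone 0.82 [346. 261.  21.  25.] [ 0.272 -0.28   0.01 ]
top hone 0.64 [397. 184.  13.  23.] [ 0.498 -0.417  0.01 ]
top hone 0.64 [433. 184.  10.  11.] [ 0.517 -0.517  0.01 ]
top hone 0.64 [159. 250.  24.  19.] [0.303 0.252 0.01 ]
top tray_in 0.83 [385. 171.  27.  40.] [ 0.51  -0.403  0.01 ]
top bottle 0.7 [160. 254.  23.  12.] [0.302 0.252 0.01 ]
top bottle 0.18 [332. 157.  21.  50.] [ 0.535 -0.241  0.01 ]
top spool 0.68 [182. 123.  19.  14.] [0.678 0.203 0.01 ]
top spool 0.43 [393. 182.  17.  24.] [ 0.5   -0.412  0.01 ]
top chalk 0.41 [334. 130.   9.  15.] [ 0.663 -0.226  0.01 ]
top chalk 0.3 [386. 171.  28.  42.] [ 0.507 -0.406  0.01 ]
scene plate 0.82 [305. 229.  47.  36.] [ 0.54 -0.25  0.01]
scene nest 0.84 [188. 149.  44.  28.] [0.53  0.328 0.01 ]
scene hone 0.74 [397. 298.  18.  18.] [ 0.528 -0.51   0.01 ]
scene hone 0.63 [254. 278.  17.  36.] [ 0.292 -0.259  0.01 ]
scene hone 0.6 [352. 266.  24.  30.] [ 0.514 -0.394  0.01 ]
scene tray_in 0.79 [341. 274.  45.  36.] [ 0.489 -0.415  0.01 ]
scene bottle 0.75 [157. 172.  15.  35.] [0.33 0.3  0.01]
scene spool 0.41 [260. 153.   8.  20.] [0.68  0.202 0.01 ]
scene chalk 0.63 [344. 225.  13.   7.] [ 0.644 -0.24   0.01 ]
scene chalk 0.6 [306. 234.  45.  31.] [ 0.532 -0.255  0.01 ]
0.85
```

View pics/c1.png

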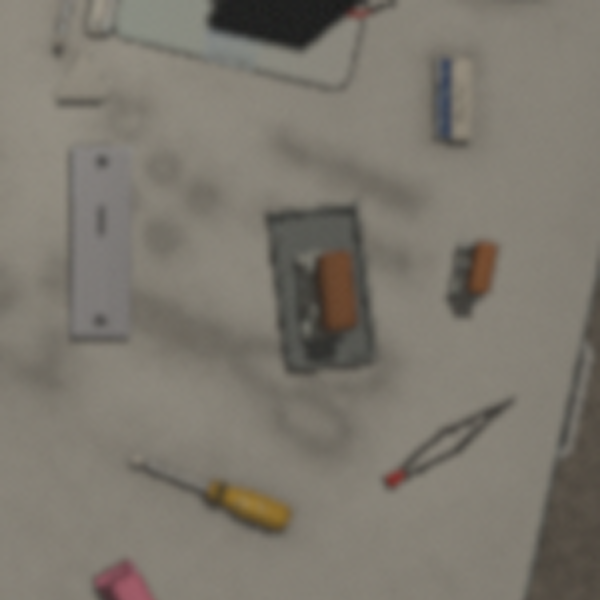

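View pics/c2.png

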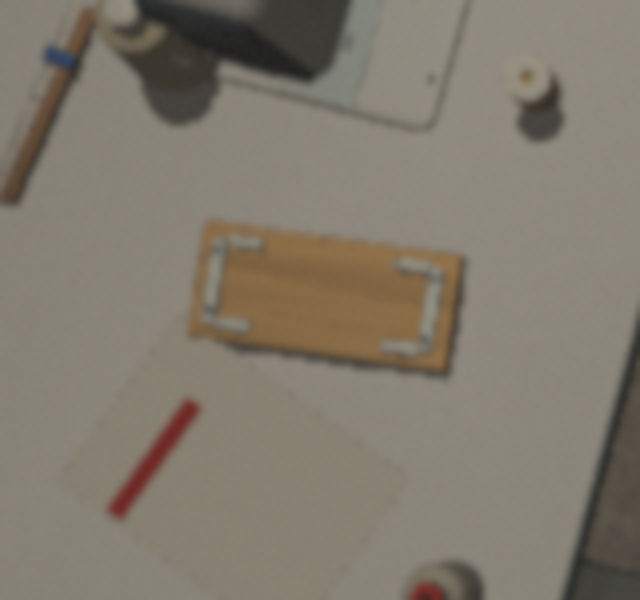

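View pics/c3.png

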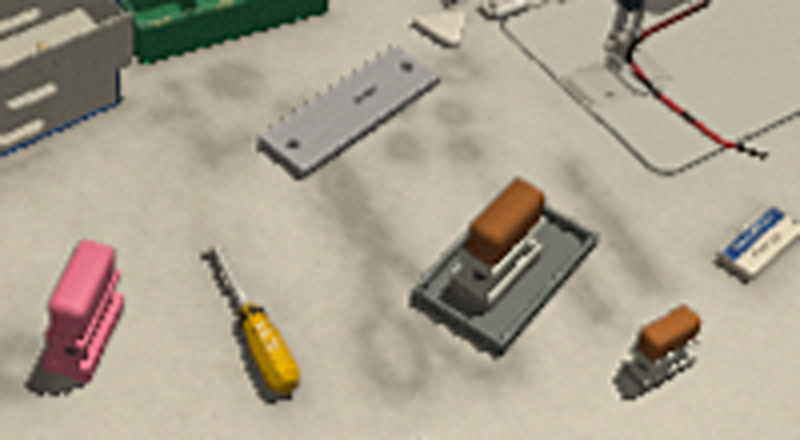

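Candidates for the hone are the brown-handled block in the tray (top 403,192), the pink one (353,272) and the small brown one (438,187). I choose the one in the tray: it isn't pink, and it's larger than the small brown one. The crop confirms it. The plate is the grey bar with two holes and a slot at (344,180), and the eraser at (434,144) is unrelated.

```bash
python3 - <<'E'
from h import *
def quad(name,c,off,z):
    P=np.array([onplane("top",(x/4+off[0],y/4+off[1]),z) for x,y in c])
    L=[np.linalg.norm(P[i]-P[(i+1)%4]) for i in range(4)]
    # long axis
    k=0 if L[0]>L[1] else 1
    a=P[(k+1)%4]-P[k]; b=P[(k+2)%4]-P[(k+3)%4]; d=a+b
    print(name,np.round(P.mean(0),4),"sides",np.round(L,3),"yaw long",np.round(np.degrees(np.arctan2(d[1],d[0])),1))
quad("plate",[(70,147),(130,147),(129,340),(69,338)],(320,120),.01)
quad("tray",[(267,213),(357,206),(376,361),(287,372)],(320,120),.012)
quad("hone",[(320,255),(348,250),(356,325),(330,330)],(320,120),.066)
quad("jig",[(205,220),(463,257),(447,374),(191,333)],(60,110),.018)
quad("nestin",[(222,247),(437,272),(428,345),(208,318)],(60,110),.022)
E
```

```text
plate [ 0.5379 -0.2461  0.01  ] sides [0.044 0.141 0.043 0.139] yaw long -179.9
tray [ 0.5073 -0.407   0.012 ] sides [0.066 0.113 0.065 0.116] yaw long -172.9
hone [ 0.5014 -0.4055  0.066 ] sides [0.02  0.053 0.018 0.053] yaw long -173.2
jig [0.5187 0.3418 0.018 ] sides [0.189 0.085 0.187 0.082] yaw long -97.8
nestin [0.5186 0.3426 0.022 ] sides [0.156 0.053 0.16  0.052] yaw long -96.0
```

```bash
cat >> h.py <<'E'
def rows(*wps):
    """wps: (x,y,z,yaw) -> tool-frame shift mm + turn rad from the measured pose"""
    o=ctrl.get_obs(); T=R.from_euler('xyz',o['orientation'],degrees=True); p=np.array(o['tool_pos'])
    yaw=o['orientation'][2]
    T0=rot([-90,0,yaw])
    print("now",np.round(p,4),np.round(o['orientation'],2),"op",round(o['opening'],4),"t",round(o['clock'],2),"F",np.round(o['force'],1))
    y0=yaw
    for w in wps:
        d=T0.T@(np.array(w[:3])-p)*1000
        t=np.radians(yaw-w[3])
        print("  ->",w,np.round(d,1),"turn",round(t,4))
E
python3 - <<'E'
from h import *
rows((.55,.15,.25,180),(.538,-.246,.16,90))
# heights: drawer top corner and organizer via scene
E
```

```text
now [0.1935 0.6467 0.2266] [ -90.      0.   -106.66] op 0.0873 t 0.85 F [-0.4 -0.6  1. ]
  -> (0.55, 0.15, 0.25, 180) [373.6 -23.4 483.9] turn -5.0032
  -> (0.538, -0.246, 0.16, 90) [756.4  66.6 585.9] turn -3.4324
```

```bash
python3 -m crank '[[[-1,60,-23,70,0.18],[-1,110,-23,130,0.36],[-1,150,-23,185,0.54],[-1,190,-23,235,0.72],[-1,225,-23,285,0.9],[-1,260,-23,335,1.08],[-1,300,-23,385,1.28],[-1,340,-23,440,1.28],[-1,374,-23,484,1.28],[-1,374,-23,484,1.28],[-1,374,-23,484,1.28]]]'; python3 -c "
from h import *
rows((.538,-.246,.16,90))"
```

```text
clock: 2.22
tool_pos: [0.5514, 0.1467, 0.2492]
orientation: [-90.0, -0.0, 179.7]
force: [-0.5, 0.3, 0.4]
opening: 0.0877
now [0.5514 0.1467 0.2492] [-8.9960e+01 -2.0000e-02  1.7975e+02] op 0.0877 t 2.23 F [-0.5  0.3  0.4]
  -> (0.538, -0.246, 0.16, 90) [ 11.7  89.2 392.7] turn 1.5664
```

```bash
python3 -m crank '[[[-1,12,0,60,0.18],[-1,12,0,120,0.36],[-1,12,0,180,0.54],[-1,12,0,240,0.72],[-0.4,12,10,300,0.9],[-0.4,12,30,350,1.08],[-0.4,12,60,393,1.26],[-0.4,12,89,393,1.44],[-0.4,12,89,393,1.566],[-0.4,12,89,393,1.566],[-0.4,12,89,393,1.566]]]'; python3 - <<'E'
from h import *
rows((.538,-.246,.16,90))
o=ctrl.get_obs(); im=ctrl.snapshot("wrist"); cv2.imwrite("pics/w1.png",im[:,:,::-1])
print(ctrl.find_in("wrist","plate"))
for dx in(-.07,.07):
  for dy in (-.022,.022): print(proj("wrist",(.538+dx,-.246+dy,.01),o).round(0))
E
```

```text
clock: 3.6
tool_pos: [0.5385, -0.243, 0.1611]
orientation: [-90.1, 0.0, 90.5]
force: [0.4, 0.7, 0.1]
opening: 0.0614
now [ 0.5385 -0.243   0.1611] [-9.006e+01  1.000e-02  9.048e+01] op 0.0614 t 3.6 F [0.4 0.7 0.1]
  -> (0.538, -0.246, 0.16, 90) [-3.   1.1  0.5] turn 0.0083
[]
[253. 116.]
[300. 116.]
[255. 255.]
[297. 255.]
```

View pics/w1.png

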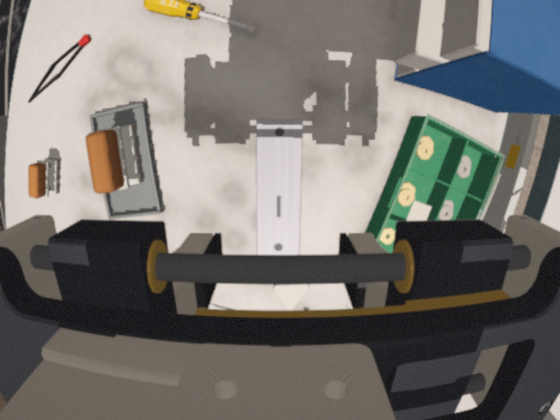

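```bash
python3 - <<'E'
from h import *
im=cv2.imread("pics/w1.png")
cv2.imwrite("pics/c4.png",cv2.resize(im[95:270,80:330],None,fx=3.2,fy=3.2,interpolation=cv2.INTER_CUBIC))
o=ctrl.get_obs()
for n,px,z in(("near L",(256.5,124.5),.01),("near R",(302,124.5),.01),("hole1",(279,131.5),.01),("hole2",(278,247),.01),("tray1",(92,107),.012),("tray2",(145,101),.012),("tray3",(161,209),.012),("tray4",(112,215),.012)):
    print(n,onplane("wrist",px,z,o).round(4))
E
```

```text
near L [ 0.4764 -0.2651  0.01  ]
near R [ 0.4761 -0.2223  0.01  ]
hole1 [ 0.483  -0.2439  0.01  ]
hole2 [ 0.5991 -0.244   0.01  ]
tray1 [ 0.4502 -0.4398  0.012 ]
tray2 [ 0.4495 -0.3761  0.012 ]
tray3 [ 0.5595 -0.3643  0.012 ]
tray4 [ 0.5672 -0.4243  0.012 ]
```

View pics/c4.png

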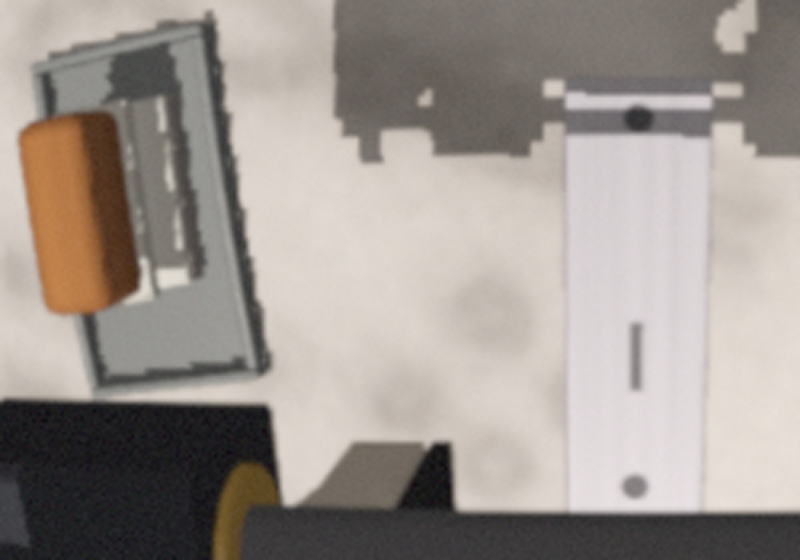

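The wrist view shows the plate's near edge at row 120 and its holes at (280,132) and (278,247). That puts the centre at about (0.541,-0.244), within 3 mm of the top view. Descending.

```bash
python3 -c "
from h import *
rows((.541,-.244,.004,90))"; python3 -m crank '[[[-0.4,-1,40,-2.5,0.008],[-0.4,-1,90,-2.5,0.008],[-0.4,-1,125,-2.5,0.008],[-0.4,-1,145,-2.5,0.008],[-0.4,-1,153,-2.5,0.008],[-0.4,-1,157,-2.5,0.008],[-0.4,-1,157,-2.5,0.008]]]'
```

```text
now [ 0.5384 -0.2431  0.1612] [-9.006e+01  1.000e-02  9.041e+01] op 0.0614 t 3.7 F [ 0.3 -0.7 -0.3]
  -> (0.541, -0.244, 0.004, 90) [ -1.  157.2  -2.6] turn 0.0072
clock: 4.58
tool_pos: [0.5411, -0.2444, 0.0043]
orientation: [-90.1, 0.0, 89.8]
force: [0.1, -1.1, -0.7]
opening: 0.0612
```

```bash
python3 -m crank '[[[1,0,0,0,0],[1,0,0,0,0],[1,0,0,0,0],[1,0,0,0,0],[1,0,0,0,0]]]'; python3 -m crank '[[[1,0,-10,0,0],[1,0,-40,0,0],[1,0,-80,0,0],[1,0,-120,0,0],[1,0,-157,0,0],[1,0,-157,0,0],[1,0,-157,0,0]]]';  python3 - <<'E'
from h import *
rows((.538,-.246,.16,90))
o=ctrl.get_obs(); im=ctrl.snapshot("wrist"); cv2.imwrite("pics/w2.png",im[:,:,::-1])
E
```

```text
clock: 5.2
tool_pos: [0.5408, -0.2445, 0.0041]
orientation: [-90.0, 0.0, 89.8]
force: [-1.5, 1.0, 5.6]
opening: 0.0434
clock: 6.08
tool_pos: [0.5396, -0.2441, 0.1597]
orientation: [-89.9, -0.0, 89.8]
force: [-0.3, -0.4, -3.7]
opening: 0.0435
now [ 0.5396 -0.2441  0.1597] [-8.993e+01 -5.000e-02  8.979e+01] op 0.0435 t 6.08 F [-0.3 -0.4 -3.7]
  -> (0.538, -0.246, 0.16, 90) [-1.9 -0.3  1.6] turn -0.0037
```

View pics/w2.png

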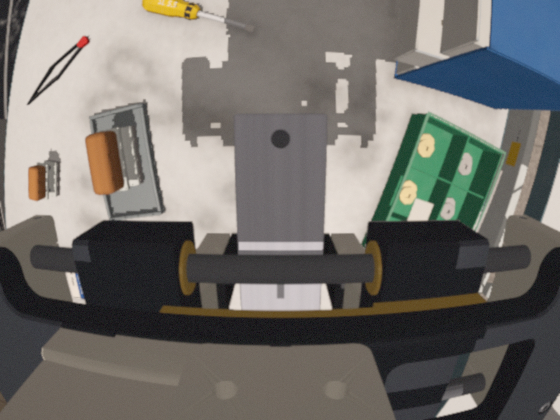

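The plate is held (3.7 N, opening 43.5 mm), with its near edge at row 114, columns 235–327. I'll work out its offset in the tool, then go over the nest.

```bash
python3 - <<'E'
from h import *
o=ctrl.get_obs(); T=rot(o['orientation'])
for px in((235.5,114),(327,114),(280.5,139)):
    P=onplane("wrist",px,o['tool_pos'][2]+.006,o); print(px,P.round(4),"tool",(T.T@(P-o['tool_pos'])*1000).round(1))
rows((.52,.12,.25,150),(.519,.342,.16,172.2))
E
```

```text
(235.5, 114) [ 0.4699 -0.2638  0.1652] tool [-20.   -5.9  69.4]
(327, 114) [ 0.47   -0.2214  0.1652] tool [22.4 -5.8 69.5]
(280.5, 139) [ 0.4819 -0.243   0.1652] tool [ 0.8 -5.9 57.5]
now [ 0.5394 -0.2441  0.1592] [-8.986e+01 -5.000e-02  8.979e+01] op 0.0431 t 6.12 F [-0.1  0.2 -3. ]
  -> (0.52, 0.12, 0.25, 150) [364.  -90.8  20.7] turn -1.0509
  -> (0.519, 0.342, 0.16, 172.2) [586.   -0.8  22.5] turn -1.4383
```

```bash
python3 -m crank '[[[1,0,-25,0,0],[1,30,-55,5,0],[1,70,-85,10,-0.1],[1,120,-90,20,-0.25],[1,170,-90,20,-0.4],[1,220,-90,20,-0.55],[1,270,-90,20,-0.7],[1,320,-90,20,-0.85],[1,364,-90,20,-1.0],[1,410,-90,20,-1.15]]]';python3 - <<'E'
from h import *
rows((.519,.342,.16,172.2))
E
```

```text
clock: 7.38
tool_pos: [0.5209, 0.1668, 0.2489]
orientation: [-89.9, -0.1, 156.0]
force: [1.0, -0.6, -2.9]
opening: 0.0436
now [0.5209 0.1668 0.2489] [-8.9860e+01 -1.0000e-01  1.5599e+02] op 0.0436 t 7.38 F [ 1.  -0.6 -2.9]
  -> (0.519, 0.342, 0.16, 172.2) [  73.    88.9 -159.3] turn -0.2829
```

```bash
python3 -c "
from h import *
rows((.531,.431,.22,172.2))"; 
```

```text
now [0.5209 0.1668 0.2489] [-8.9860e+01 -1.0000e-01  1.5599e+02] op 0.0436 t 7.38 F [ 1.  -0.6 -2.9]
  -> (0.531, 0.431, 0.22, 172.2) [  98.3   28.9 -245.4] turn -0.2829
```

```bash
python3 -m crank '[[[1,16,5,-41,-0.05],[1,33,10,-82,-0.1],[1,49,15,-123,-0.15],[1,65,20,-164,-0.2],[1,82,25,-205,-0.25],[1,98,29,-245,-0.283],[1,98,29,-245,-0.283],[1,98,29,-245,-0.283]]]'; python3 - <<'E'
from h import *
o=ctrl.get_obs(); im=ctrl.snapshot("wrist"); cv2.imwrite("pics/w3.png",im[:,:,::-1])
cv2.imwrite("pics/c5.png",cv2.resize(im[20:230,170:400,::-1],None,fx=2.8,fy=2.8,interpolation=cv2.INTER_CUBIC))
np.save("o3.npy",np.r_[o['tool_pos'],o['orientation']])
rows((.531,.431,.22,172.2))
E
```

```text
clock: 8.38
tool_pos: [0.5327, 0.4287, 0.2195]
orientation: [-89.8, -0.1, 171.9]
force: [-0.2, 1.1, -3.2]
opening: 0.0435
now [0.5329 0.4284 0.2203] [-8.988e+01 -7.000e-02  1.719e+02] op 0.0436 t 8.43 F [-0.4 -0.2 -2.8]
  -> (0.531, 0.431, 0.22, 172.2) [ 2.3  0.3 -2.3] turn -0.0053
```

View pics/w3.png

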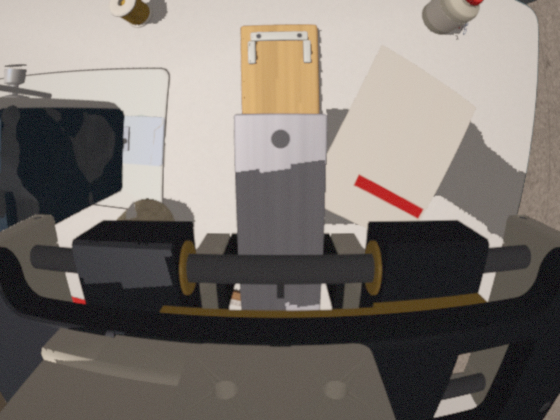

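View pics/c5.png

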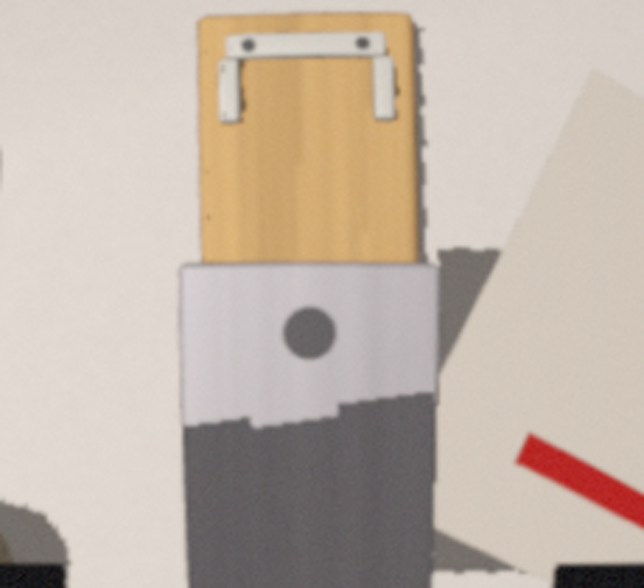

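```bash
python3 - <<'E'
from h import *
v=np.load("o3.npy"); o=dict(tool_pos=v[:3],orientation=v[3:])
T=rot(o['orientation'])
def W(cx,cy,z): return onplane("wrist",(170+cx/2.8,20+cy/2.8),z,o)
A={}
for n,cx,cy,z in(("endL",199,15,.018),("endR",411,14,.018),("sideL",204,262,.018),("sideR",417,262,.018),("stopL",231,56,.024),("stopR",381,54,.024),("sL inner",240,75,.024),("sR inner",374,75,.024),("sLi2",240,121,.024),("sRi2",376,118,.024)):
    P=A[n]=W(cx,cy,z); print(n,P.round(4),"tool",(T.T@(P-o['tool_pos'])*1000).round(1))
d=A["sideL"]-A["endL"]; d2=A["sideR"]-A["endR"]
print(np.degrees([np.arctan2(d[1],d[0]),np.arctan2(d2[1],d2[0])]))
e=A["endR"]-A["endL"];print(np.degrees(np.arctan2(e[1],e[0]))+90, np.linalg.norm(e))
for yaw in(82,):
    u=np.array([np.cos(np.radians(yaw)),np.sin(np.radians(yaw)),0])
    print("from ends",(A["endL"]+A["endR"])/2+.095*u,"from stop",(A["stopL"]+A["stopR"])/2+.074*u)
# check in top & scene
for c in ("top","scene"):
    print(c,[proj(c,P).round(1).tolist() for P in (A["endL"],A["endR"])])
E
```

```text
endL [0.5507 0.249  0.018 ] tool [-43.4 201.9 174.8]
endR [0.4679 0.2602 0.018 ] tool [ 40.1 202.1 175.3]
sideL [0.5625 0.3494 0.018 ] tool [-41.  201.6  73.7]
sideR [0.4799 0.361  0.018 ] tool [ 42.3 201.8  73.9]
stopL [0.5402 0.2701 0.024 ] tool [-30.1 195.9 155.4]
stopR [0.4829 0.2773 0.024 ] tool [ 27.6 196.  156.3]
sL inner [0.5378 0.2785 0.024 ] tool [-26.5 195.9 147.5]
sR inner [0.4869 0.2856 0.024 ] tool [ 24.9 196.  147.5]
sLi2 [0.5403 0.2969 0.024 ] tool [-26.4 195.8 128.8]
sRi2 [0.4886 0.3029 0.024 ] tool [ 25.6 195.9 130.1]
[83.29351168 83.1960401 ]
262.2711865174273 0.08352575416897938
from ends [0.52249678 0.3486697  0.018     ] from stop [0.52185207 0.34701794 0.024     ]
top [[174.1, 173.5], [169.3, 202.0]]
scene [[227.1, 168.7], [205.6, 176.3]]
```

The wrist view has the jig's right end at row 25 and its end stop at row 40. That gives a nest centre of about (0.522,0.347), yaw about 82.6, against the top view's (0.519,0.342). I'll go above the nest and check from straight over the plate's end, where parallax is small.

```bash
python3 -c "
from h import *
rows((.5215,.346,.075,172.6))"; 
```

```text
now [0.5329 0.4284 0.2203] [-8.988e+01 -7.000e-02  1.719e+02] op 0.0436 t 8.43 F [-0.4 -0.2 -2.8]
  -> (0.5215, 0.346, 0.075, 172.6) [ -0.3 145.3  83.2] turn -0.0123
```

```bash
python3 -m crank '[[[1,0,20,40,-0.012],[1,0,55,75,-0.012],[1,0,95,83,-0.012],[1,0,130,83,-0.012],[1,0,145,83,-0.012],[1,0,145,83,-0.012],[1,0,145,83,-0.012]]]'; python3 - <<'E'
from h import *
o=ctrl.get_obs(); im=ctrl.snapshot("wrist"); cv2.imwrite("pics/w4.png",im[:,:,::-1])
cv2.imwrite("pics/c6.png",cv2.resize(im[80:230,200:360,::-1],None,fx=4,fy=4,interpolation=cv2.INTER_CUBIC))
np.save("o4.npy",np.r_[o['tool_pos'],o['orientation']])
rows((.5215,.346,.022,172.6))
E
```

```text
clock: 9.3
tool_pos: [0.5225, 0.3478, 0.0781]
orientation: [-90.1, 0.1, 172.6]
force: [0.1, 0.2, -1.3]
opening: 0.0436
now [0.5224 0.3479 0.0782] [-9.0110e+01  9.0000e-02  1.7263e+02] op 0.0435 t 9.35 F [ 0.1  0.2 -2.3]
  -> (0.5215, 0.346, 0.022, 172.6) [ 0.7 56.2  2. ] turn 0.0005
```

View pics/c6.png

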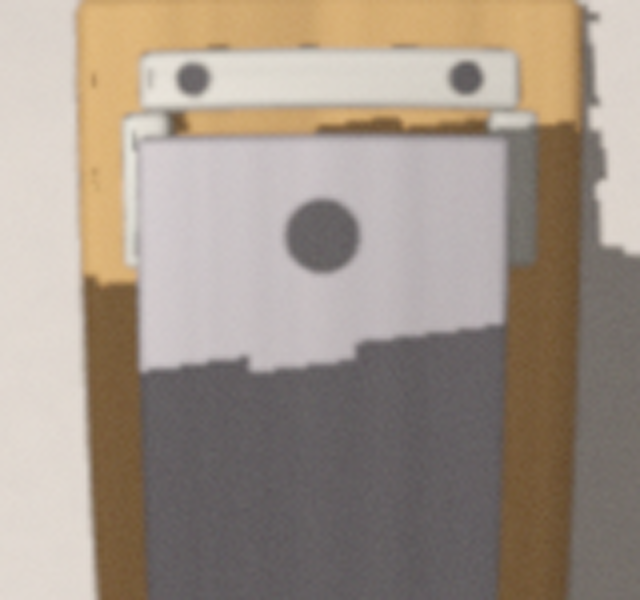

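```bash
python3 - <<'E'
from h import *
v=np.load("o4.npy"); o=dict(tool_pos=v[:3],orientation=v[3:]); T=rot(o['orientation'])
for n,cx,cy,z in(("plate endL",140,140,o['tool_pos'][2]+.006),("plate endR",506,136,o['tool_pos'][2]+.006),("stopinL",145,108,.024),("stopinR",516,106,.024),("sideOutL",124,200,.024),("sideOutR",536,200,.024),("jigL",79,100,.018),("jigR",580,100,.018),("jigL2",85,280,.018),("jigR2",578,280,.018)):
    P=onplane("wrist",(200+cx/4,80+cy/4),z,o); print(n,P.round(4),"tool",(T.T@(P-o['tool_pos'])*1000).round(1))
E
```

```text
plate endL [0.5346 0.277  0.0841] tool [-21.2  -6.1  68.7]
plate endR [0.4926 0.2818 0.0841] tool [21.2 -6.1 69.2]
stopinL [0.5413 0.2699 0.024 ] tool [-28.6  54.   74.9]
stopinR [0.4818 0.277  0.024 ] tool [31.3 53.9 75.5]
sideOutL [0.5468 0.2843 0.024 ] tool [-32.2  54.1  60. ]
sideOutR [0.4803 0.2927 0.024 ] tool [34.8 53.9 60.1]
jigL [0.5529 0.2664 0.018 ] tool [-40.5  60.   76.9]
jigR [0.47   0.2769 0.018 ] tool [43.1 59.9 77.1]
jigL2 [0.5563 0.2967 0.018 ] tool [-40.   60.1  46.4]
jigR2 [0.4736 0.3072 0.018 ] tool [43.4 60.  46.6]
```

```bash
python3 -m crank '[[[1,1.3,15,2.2,0],[1,1.3,30,2.2,0],[1,1.3,40,2.2,0],[1,1.3,46,2.2,0],[1,1.3,46,2.2,0],[1,1.3,46,2.2,0]]]'; python3 - <<'E'
from h import *
o=ctrl.get_obs(); im=ctrl.snapshot("wrist"); cv2.imwrite("pics/w5.png",im[:,:,::-1])
cv2.imwrite("pics/c7.png",cv2.resize(im[80:230,200:360,::-1],None,fx=4,fy=4,interpolation=cv2.INTER_CUBIC))
rows((.5215,.346,.022,172.6))
E
```

```text
clock: 10.1
tool_pos: [0.5203, 0.3453, 0.0309]
orientation: [-90.0, 0.0, 172.6]
force: [0.6, -0.3, -2.6]
opening: 0.0436
now [0.5203 0.3453 0.031 ] [-9.0030e+01  3.0000e-02  1.7262e+02] op 0.0434 t 10.15 F [ 0.2 -0.2 -2.5]
  -> (0.5215, 0.346, 0.022, 172.6) [-1.1  9.  -0.8] turn 0.0003
```

View pics/c7.png

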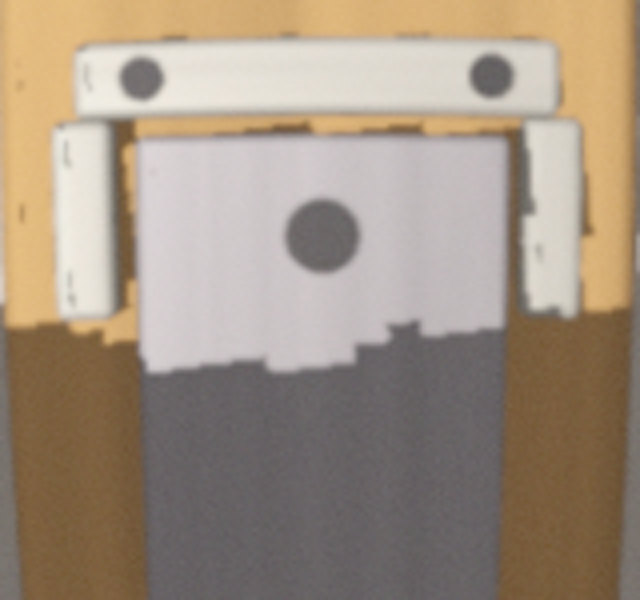

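Both side gaps are about 2–3 mm and the end gap is about 3 mm, so the plate is inside the stops. Lowering the last 9 mm.

```bash
python3 -m crank '[[[1,-0.4,4,-0.7,0],[1,-0.4,7,-0.7,0],[1,-0.4,8.5,-0.7,0],[1,-0.4,8.5,-0.7,0]]]'
```

```text
clock: 10.65
tool_pos: [0.5205, 0.3456, 0.0222]
orientation: [-90.0, -0.0, 172.6]
force: [-1.4, -0.5, -0.2]
opening: 0.0435
```

```bash
python3 -m crank '[[[0.5,0,0.3,0,0],[0,0,0.3,0,0],[-0.4,0,0.3,0,0],[-0.4,0,0,0,0],[-0.4,0,-10,0,0],[-0.4,0,-40,0,0],[-0.4,0,-90,0,0],[-0.4,0,-140,0,0],[-0.4,0,-200,0,0],[-0.4,0,-200,0,0],[-0.4,0,-200,0,0]]]'; python3 - <<'E'
from h import *
o=ctrl.get_obs(); im=ctrl.snapshot("wrist"); cv2.imwrite("pics/w6.png",im[:,:,::-1])
np.save("o6.npy",np.r_[o['tool_pos'],o['orientation']])
rows((.53,-.1,.25,120),(.5014,-.405,.17,97))
E
```

```text
clock: 12.02
tool_pos: [0.5204, 0.3457, 0.2227]
orientation: [-90.1, 0.0, 172.6]
force: [-0.5, 0.6, -1.4]
opening: 0.0612
now [0.5201 0.3454 0.2217] [-8.998e+01 -4.000e-02  1.726e+02] op 0.0614 t 12.07 F [-0.1 -0.6 -0.3]
  -> (0.53, -0.1, 0.25, 120) [-67.2 -28.3 440.4] turn 0.918
  -> (0.5014, -0.405, 0.17, 97) [-78.1  51.7 746.5] turn 1.3195
```

View pics/w6.png

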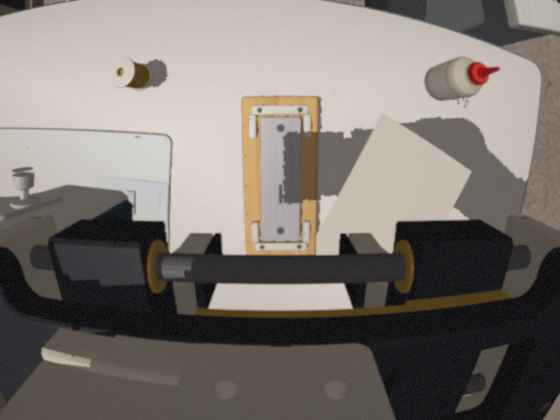

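The plate lies flat inside the stops (centre about (281,178)), and the bottle and spool haven't moved. Next, over to the tray.

```bash
python3 -m crank '[[[-0.4,-10,-10,60,0.1],[-0.4,-20,-20,120,0.25],[-0.4,-30,-28,180,0.4],[-0.4,-40,-28,240,0.55],[-0.4,-50,-28,300,0.7],[-0.4,-60,-28,360,0.85],[-0.4,-70,-28,420,1.0],[-0.4,-70,-28,480,1.15],[-0.4,-75,-28,540,1.32],[-0.4,-75,-28,600,1.32]]]'; python3 - <<'E'
from h import *
rows((.51,-.40,.17,97))
E
```

```text
clock: 13.32
tool_pos: [0.5169, -0.2608, 0.2486]
orientation: [-89.9, -0.0, 96.8]
force: [0.2, -0.1, 0.1]
opening: 0.0615
now [ 0.5169 -0.2608  0.2486] [-8.987e+01 -4.000e-02  9.685e+01] op 0.0615 t 13.32 F [ 0.2 -0.1  0.1]
  -> (0.51, -0.4, 0.17, 97) [-137.4   78.6   23.5] turn -0.0027
```

```bash
python3 -m crank '[[[-0.4,-55,10,10,0],[-0.4,-110,40,20,0],[-0.4,-137,78,23,0],[-0.4,-137,78,23,0],[-0.4,-137,78,23,0]]]'; python3 - <<'E'
from h import *
o=ctrl.get_obs(); im=ctrl.snapshot("wrist"); cv2.imwrite("pics/w7.png",im[:,:,::-1])
cv2.imwrite("pics/c8.png",cv2.resize(im[80:260,200:380,::-1],None,fx=3.3,fy=3.3,interpolation=cv2.INTER_CUBIC))
np.save("o7.npy",np.r_[o['tool_pos'],o['orientation']])
rows((.5014,-.405,.035,97))
E
```

```text
clock: 13.95
tool_pos: [0.5113, -0.3977, 0.1715]
orientation: [-89.9, -0.0, 97.0]
force: [-0.1, -0.1, 0.5]
opening: 0.0612
now [ 0.5119 -0.3975  0.1725] [-9.001e+01  2.000e-02  9.701e+01] op 0.0615 t 14.0 F [ 0.9 -0.6  0.6]
  -> (0.5014, -0.405, 0.035, 97) [ -6.2 137.5  11.4] turn 0.0002
```

View pics/w7.png

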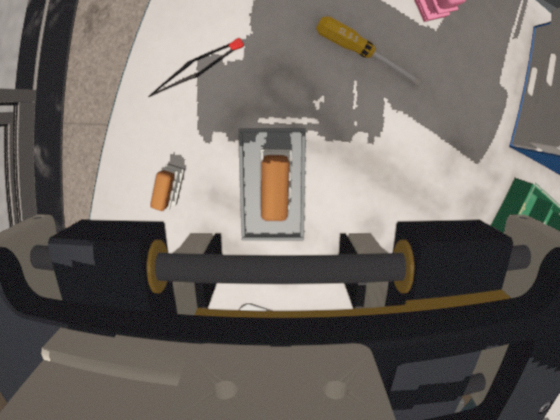

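View pics/c8.png

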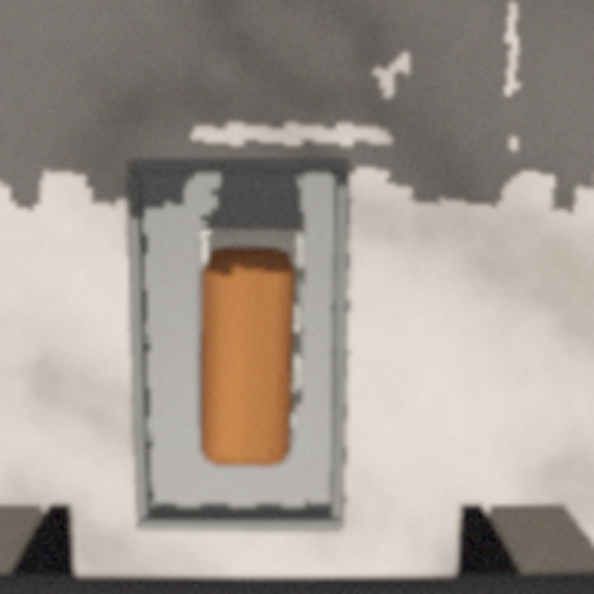

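```bash
python3 - <<'E'
from h import *
v=np.load("o7.npy"); o=dict(tool_pos=v[:3],orientation=v[3:]); T=rot(o['orientation'])
def q(n,c,z):
    P=np.array([onplane("wrist",(200+x/3.3,80+y/3.3),z,o) for x,y in c]); t=(P-o['tool_pos'])@T*1000
    print(n,P.mean(0).round(4),"tool",t.round(1).tolist())
q("handle",[(203,250),(297,250),(291,464),(203,464)],.066)
q("tray",[(128,163),(350,160),(343,525),(140,525)],.012)
E
```

```text
handle [ 0.5018 -0.4021  0.066 ] tool [[-14.5, 105.5, 37.4], [8.7, 105.5, 37.4], [7.6, 105.5, -17.6], [-15.1, 105.4, -17.7]]
tray [ 0.5106 -0.4044  0.012 ] tool [[-39.6, 159.5, 57.6], [25.7, 159.6, 58.3], [25.6, 159.4, -55.1], [-38.6, 159.4, -55.3]]
```

The hone's handle is at tool (-3.3,+9.9) mm, measuring 55x23 mm, so it matches. The tray centre is at (0.511,-0.404). I'll descend to TCP z 0.041, just above the strip.

```bash
python3 -m crank '[[[-0.4,-3.3,40,10,0.005],[-0.4,-3.3,80,10,0.005],[-0.4,-3.3,110,10,0.005],[-0.4,-3.3,125,10,0.005],[-0.4,-3.3,131,10,0.005],[-0.4,-3.3,131,10,0.005],[-0.4,-3.3,131,10,0.005]]]'; python3 - <<'E'
from h import *
rows((.5018,-.4021,.041,97))
E
```

```text
clock: 14.88
tool_pos: [0.5029, -0.4025, 0.0424]
orientation: [-90.1, 0.1, 96.7]
force: [-0.4, -0.3, -0.4]
opening: 0.0613
now [ 0.5029 -0.4025  0.0424] [-9.010e+01  6.000e-02  9.671e+01] op 0.0613 t 14.88 F [-0.4 -0.3 -0.4]
  -> (0.5018, -0.4021, 0.041, 97) [0.5 1.4 1. ] turn -0.0051
```

```bash
python3 -m crank '[[[0,0,1,1,0],[0.2,0,1,1,0],[1,0,1,1,0],[1,0,1,1,0],[1,0,1,1,0],[1,0,1,1,0]]]'; python3 - <<'E'
from h import *
rows((.5018,-.4021,.041,97))
E
```

```text
clock: 15.62
tool_pos: [0.5012, -0.4025, 0.0402]
orientation: [-90.0, 0.0, 96.7]
force: [-0.6, 0.0, 1.3]
opening: 0.0241
now [ 0.5012 -0.4025  0.0402] [-9.002e+01  2.000e-02  9.670e+01] op 0.0241 t 15.62 F [-0.6  0.   1.3]
  -> (0.5018, -0.4021, 0.041, 97) [ 0.4 -0.8 -0.7] turn -0.0053
```

Gripped at 24.1 mm. The sole is 36.2 mm below the TCP, so a half-press on the plate puts the TCP at about z = 0.058. Lifting.

```bash
python3 -m crank '[[[1,0,-10,0,0],[1,0,-40,0,0],[1,0,-90,0,0],[1,0,-140,0,0],[1,0,-190,0,0],[1,0,-210,0,0],[1,0,-210,0,0]]]'; python3 - <<'E'
from h import *
# plate left end: centre of plate + 40mm along u
u=np.array([np.cos(np.radians(82.6)),np.sin(np.radians(82.6))]); c=np.array([.5206,.346])
print("L",c+.04*u,"R",c-.04*u)
o=ctrl.get_obs(); im=ctrl.snapshot("wrist"); cv2.imwrite("pics/w8.png",im[:,:,::-1])
rows((.525,.20,.25,150))
v=np.load("o6.npy"); o=dict(tool_pos=v[:3],orientation=v[3:])
for px in ((260.5,117),(300,117),(261,242),(299.5,242),(280.5,128),(280,230)): print(px,onplane("wrist",px,.028,o).round(4))
E
```

```text
clock: 16.5
tool_pos: [0.5015, -0.4024, 0.2521]
orientation: [-90.2, 0.1, 96.7]
force: [-0.2, 0.3, -2.7]
opening: 0.0238
L [0.52575182 0.38566685] R [0.51544818 0.30633315]
now [ 0.5008 -0.4019  0.2501] [-9.004e+01 -3.000e-02  9.668e+01] op 0.0238 t 16.55 F [ 0.2 -0.2 -2.3]
  -> (0.525, 0.2, 0.25, 150) [ 5.95e+02  1.00e-01 -9.40e+01] turn -0.9306
(260.5, 117) [0.5318 0.2742 0.028 ]
(300, 117) [0.4898 0.2795 0.028 ]
(261, 242) [0.551  0.4149 0.028 ]
(299.5, 242) [0.5067 0.4206 0.028 ]
(280.5, 128) [0.512  0.2888 0.028 ]
(280, 230) [0.5272 0.403  0.028 ]
```

View pics/w8.png

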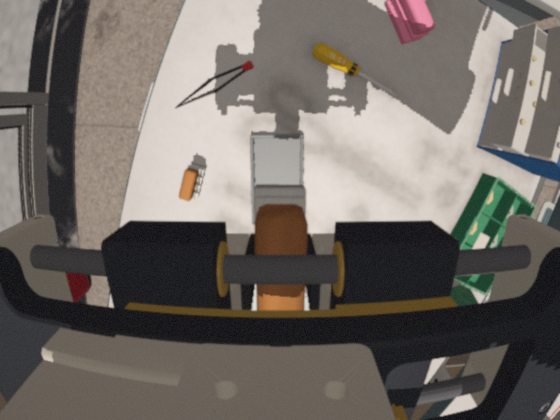

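```bash
python3 - <<'E'
import cv2
im=cv2.imread("pics/w6.png"); cv2.imwrite("pics/c9.png",cv2.resize(im[85:265,200:360],None,fx=3.3,fy=3.3,interpolation=cv2.INTER_CUBIC))
E
```

```text
(no output)
```

View pics/c9.png

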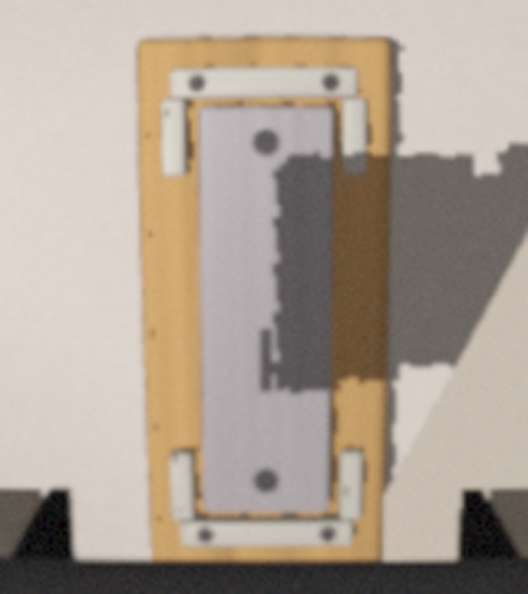

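The hone hangs straight in the grip. The crop shows the plate flat and inside all the stops, with a photo centre of (0.5195,0.347) against the release pose's (0.5206,0.346). Next, carry the hone to the plate's left end.

```bash
python3 -m crank '[[[1,30,0,-5,-0.03],[1,80,0,-15,-0.12],[1,135,0,-25,-0.24],[1,190,0,-35,-0.36],[1,245,0,-45,-0.48],[1,300,0,-55,-0.6],[1,355,0,-65,-0.72],[1,410,0,-75,-0.84],[1,465,0,-85,-0.93],[1,520,0,-90,-1.0],[1,560,0,-94,-1.05],[1,595,0,-94,-1.1]]]'; python3 - <<'E'
from h import *
rows((.5258,.3857,.11,172.6))
E
```

```text
clock: 18.05
tool_pos: [0.5238, 0.2009, 0.2478]
orientation: [-89.8, -0.1, 159.9]
force: [0.9, 0.6, -2.2]
opening: 0.0239
now [0.5238 0.2009 0.2478] [-8.9840e+01 -1.3000e-01  1.5985e+02] op 0.0239 t 18.05 F [ 0.9  0.6 -2.2]
  -> (0.5258, 0.3857, 0.11, 172.6) [  61.8  137.8 -174.2] turn -0.2225
```

```bash
python3 -m crank '[[[1,15,10,-40,-0.05],[1,30,40,-85,-0.1],[1,45,80,-130,-0.15],[1,62,120,-174,-0.22],[1,62,138,-174,-0.22],[1,62,138,-174,-0.22],[1,62,138,-174,-0.22]]]'; python3 - <<'E'
from h import *
o=ctrl.get_obs(); im=ctrl.snapshot("wrist"); cv2.imwrite("pics/w9.png",im[:,:,::-1])
rows((.5258,.3857,.07,172.6))
E
```

```text
clock: 18.92
tool_pos: [0.5276, 0.3836, 0.1127]
orientation: [-90.0, 0.0, 172.3]
force: [-0.2, -0.5, -1.8]
opening: 0.0238
now [0.5279 0.3838 0.1134] [-9.0070e+01  6.0000e-02  1.7226e+02] op 0.024 t 18.98 F [ 1.   0.4 -1.4]
  -> (0.5258, 0.3857, 0.07, 172.6) [ 2.3 43.4 -1.6] turn -0.0059
```

View pics/w9.png

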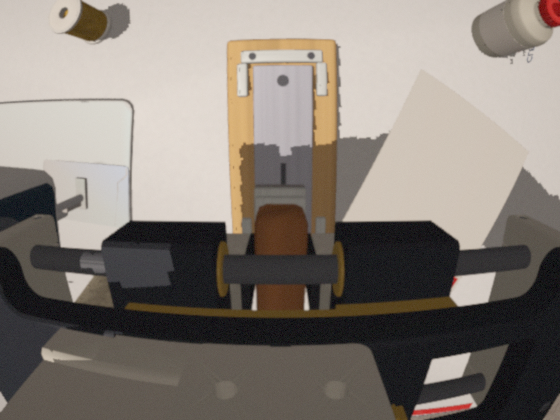

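```bash
python3 -m crank '[[[1,2.3,15,-1.6,-0.006],[1,2.3,30,-1.6,-0.006],[1,2.3,42,-1.6,-0.006],[1,2.3,42,-1.6,-0.006],[1,2.3,42,-1.6,-0.006]]]'; python3 - <<'E'
from h import *
o=ctrl.get_obs(); im=ctrl.snapshot("wrist"); cv2.imwrite("pics/w10.png",im[:,:,::-1])
cv2.imwrite("pics/c10.png",cv2.resize(im[0:240,190:380,::-1],None,fx=2.5,fy=2.5,interpolation=cv2.INTER_CUBIC))
np.save("o10.npy",np.r_[o['tool_pos'],o['orientation']])
rows((.5258,.3857,.0582,172.6))
E
```

```text
clock: 19.6
tool_pos: [0.5253, 0.3863, 0.0701]
orientation: [-90.0, 0.0, 172.7]
force: [-0.0, -0.8, -1.9]
opening: 0.0238
now [0.5255 0.3864 0.0704] [-9.0020e+01  3.0000e-02  1.7268e+02] op 0.024 t 19.65 F [ 0.4  0.2 -1.7]
  -> (0.5258, 0.3857, 0.0582, 172.6) [-0.4 12.2  0.7] turn 0.0013
```

View pics/c10.png

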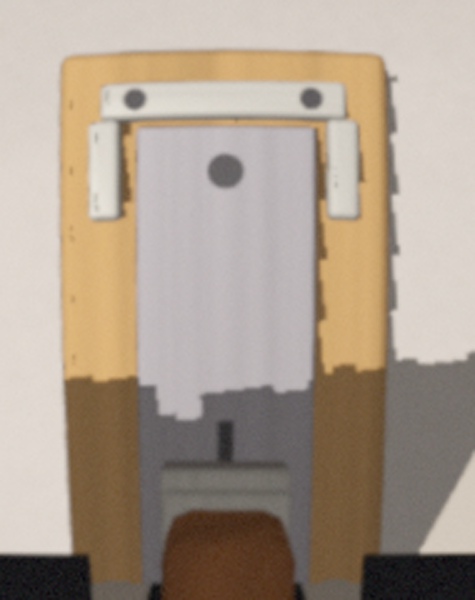

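```bash
python3 - <<'E'
from h import *
v=np.load("o10.npy"); o=dict(tool_pos=v[:3],orientation=v[3:]); T=rot(o['orientation'])
for n,cx,cy,z in (("Rend",225,127,.028),("hole",225,171,.028),("stone front low",225,505,.034),("stone topfront",225,465,.040),("edgeL",137,250,.028),("edgeR",314,250,.028)):
    P=onplane("wrist",(190+cx/2.5,cy/2.5),z,o); print(n,(T.T@(P-o['tool_pos'])*1000).round(1))
E
```

```text
Rend [ -0.4  42.2 109.3]
hole [-0.4 42.2 98.1]
stone front low [-0.3 36.1 16.3]
stone topfront [-0.3 30.1 27.6]
edgeL [-21.7  42.2  78.7]
edgeR [21.3 42.1 78.7]
```

The right end lies 109 mm along from the TCP (110 expected), and the stone is centred across the plate. Pressing down.

```bash
python3 -m crank '[[[1,0,4,0.3,0],[1,0,7,0.3,0],[1,0,9.5,0.3,0],[1,0,11.5,0.3,0],[1,0,12,0.3,0],[1,0,12,0.3,0],[1,0,12,0.3,0]]]'; python3 - <<'E'
from h import *
rows((.5258,.3857,.0582,172.6))
E
```

```text
clock: 20.52
tool_pos: [0.5254, 0.386, 0.0584]
orientation: [-90.0, 0.0, 172.7]
force: [-0.4, -0.2, 5.0]
opening: 0.0234
now [0.5254 0.386  0.0584] [-9.0030e+01  3.0000e-02  1.7267e+02] op 0.0234 t 20.52 F [-0.4 -0.2  5. ]
  -> (0.5258, 0.3857, 0.0582, 172.6) [-0.5  0.2  0.3] turn 0.0012
```

```bash
for i in 1 2 3; do python3 -m crank '[[[1,0,0,0,0]]]' | grep -E "force|tool_pos"; done
```

```text
tool_pos: [0.5253, 0.386, 0.0583]
force: [0.5, -1.6, 4.6]
tool_pos: [0.5253, 0.386, 0.0582]
force: [-0.4, -0.6, 4.8]
tool_pos: [0.5253, 0.386, 0.0582]
force: [1.3, -0.2, 4.7]
```

The force reads 4.7 N plus about 1.9 N of block weight, so about 6.6 N or 6–7 mm. I'll ease off by 0.5 mm and rub towards the right.

```bash
python3 -m crank '[[[1,0,-0.5,0,0],[1,0,-0.5,3,0],[1,0,-0.5,9,0],[1,0,-0.5,17,0],[1,0,-0.5,25,0],[1,0,-0.5,33,0],[1,0,-0.5,40,0]]]'; python3 - <<'E'
from h import *
rows((.5154,.3063,.0587,172.6))
E
```

```text
clock: 21.78
tool_pos: [0.5199, 0.3456, 0.0587]
orientation: [-90.0, 0.0, 172.7]
force: [1.9, 4.0, 5.0]
opening: 0.0239
now [0.5199 0.3456 0.0587] [-90.01   0.   172.66] op 0.0239 t 21.77 F [1.9 4.  5. ]
  -> (0.5154, 0.3063, 0.0587, 172.6) [-0.5 -0.  39.6] turn 0.001
```

```bash
python3 -m crank '[[[1,-0.3,0,8,0],[1,-0.3,0,16,0],[1,-0.3,0,24,0],[1,-0.3,0,32,0],[1,-0.3,0,38,0],[1,-0.3,0,40.5,0],[1,-0.3,0,40.5,0]]]'; python3 - <<'E'
from h import *
o=ctrl.get_obs(); im=ctrl.snapshot("wrist"); cv2.imwrite("pics/w11.png",im[:,:,::-1])
cv2.imwrite("pics/c11.png",cv2.resize(im[60:250,190:380,::-1],None,fx=3,fy=3,interpolation=cv2.INTER_CUBIC))
np.save("o11.npy",np.r_[o['tool_pos'],o['orientation']])
rows((.5154,.3063,.0587,172.6))
E
```

```text
clock: 22.65
tool_pos: [0.515, 0.3054, 0.0585]
orientation: [-90.0, -0.0, 172.7]
force: [1.1, 2.1, 4.5]
opening: 0.0238
now [0.515  0.3055 0.0585] [-8.9940e+01 -2.0000e-02  1.7266e+02] op 0.0236 t 22.7 F [1.4 2.3 5. ]
  -> (0.5154, 0.3063, 0.0587, 172.6) [-0.3 -0.2 -0.9] turn 0.0011
```

View pics/c11.png

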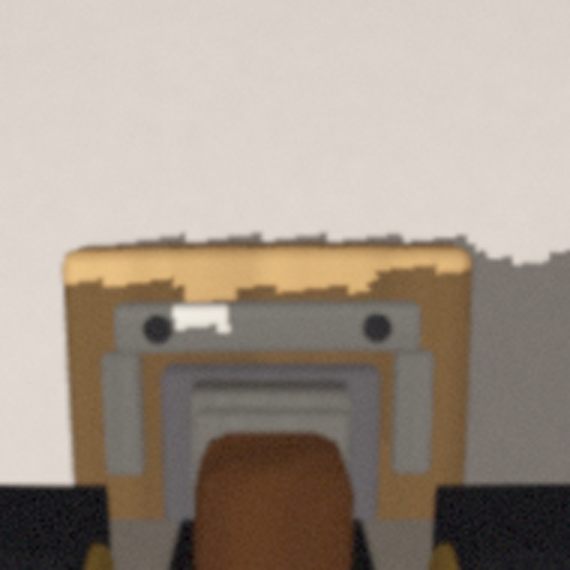

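```bash
python3 - <<'E'
from h import *
v=np.load("o11.npy"); o=dict(tool_pos=v[:3],orientation=v[3:]); T=rot(o['orientation'])
for n,cx,cy,z in (("plate Rend",270,366,.028),("stone bottom front",270,382,.028),("stone top front",270,410,.034),("stop in",270,352,.024),("plate L",163,420,.028),("plate R",379,420,.028),("stone L",192,390,.028),("stone R",350,390,.028)):
    P=onplane("wrist",(190+cx/3,60+cy/3),z,o); print(n,P.round(4),(T.T@(P-o['tool_pos'])*1000).round(1))
E
```

```text
plate Rend [0.5114 0.2757 0.028 ] [-0.3 30.5 29.9]
stone bottom front [0.5118 0.2789 0.028 ] [-0.3 30.5 26.7]
stone top front [0.5124 0.2831 0.034 ] [-0.3 24.5 22.5]
stop in [0.5112 0.2737 0.024 ] [-0.3 34.5 32. ]
plate L [0.534  0.2839 0.028 ] [-21.6  30.5  19. ]
plate R [0.4913 0.2893 0.028 ] [21.5 30.5 19. ]
stone L [0.5273 0.2786 0.028 ] [-15.7  30.5  25.1]
stone R [0.4964 0.2825 0.028 ] [15.5 30.5 25.1]
```

The stone's front edge is still about 3 mm short of the plate's right end (crop row 382 against 366). I'll push on 3.5 mm.

```bash
python3 -m crank '[[[1,0,0,2,0],[1,0,0,3.8,0],[1,0,0,3.8,0]]]'; python3 - <<'E'
from h import *
o=ctrl.get_obs(); im=ctrl.snapshot("wrist"); cv2.imwrite("pics/w12.png",im[:,:,::-1])
cv2.imwrite("pics/c12.png",cv2.resize(im[130:250,220:340,::-1],None,fx=5,fy=5,interpolation=cv2.INTER_CUBIC))
rows((.5258,.3857,.0587,172.6))
E
```

```text
clock: 23.08
tool_pos: [0.5147, 0.3023, 0.0586]
orientation: [-90.0, 0.0, 172.7]
force: [0.9, 3.7, 4.0]
opening: 0.0235
now [0.5147 0.3023 0.0586] [-90.     0.   172.67] op 0.0239 t 23.12 F [1.4 3.7 4.4]
  -> (0.5258, 0.3857, 0.0587, 172.6) [ -0.4  -0.1 -84.2] turn 0.0012
```

View pics/c12.png

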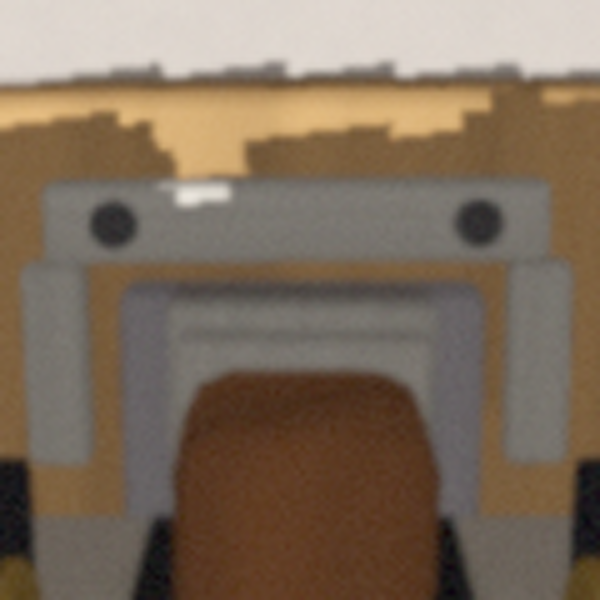

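The stone is now flush with the right end (row ~287). Rubbing back to the left.

```bash
python3 -m crank '[[[1,0,0,1,0],[1,0,0,0,0],[1,0,0,-6,0],[1,0,0,-14,0],[1,0,0,-22,0],[1,0,0,-30,0],[1,0,0,-38,0],[1,0,0,-42,0]]]'; python3 - <<'E'
from h import *
rows((.5258,.3857,.0587,172.6))
E
```

```text
clock: 24.12
tool_pos: [0.5188, 0.3422, 0.0576]
orientation: [-89.8, -0.1, 172.6]
force: [0.9, -4.5, 5.7]
opening: 0.024
now [0.5188 0.3422 0.0576] [-8.9750e+01 -1.4000e-01  1.7265e+02] op 0.024 t 24.12 F [ 0.9 -4.5  5.7]
  -> (0.5258, 0.3857, 0.0587, 172.6) [ -1.4  -1.1 -44.1] turn 0.0009
```

```bash
python3 -m crank '[[[1,-0.5,-0.5,-8,0],[1,-0.8,-0.6,-16,0],[1,-0.8,-0.6,-24,0],[1,-0.8,-0.6,-32,0],[1,-0.8,-0.6,-40,0],[1,-0.8,-0.6,-44,0],[1,-0.8,-0.6,-44,0],[1,-0.8,-0.6,-44,0]]]'; python3 - <<'E'
from h import *
o=ctrl.get_obs(); im=ctrl.snapshot("wrist"); cv2.imwrite("pics/w13.png",im[:,:,::-1])
cv2.imwrite("pics/c13.png",cv2.resize(im[20:250,190:380,::-1],None,fx=2.5,fy=2.5,interpolation=cv2.INTER_CUBIC))
np.save("o13.npy",np.r_[o['tool_pos'],o['orientation']])
rows((.5258,.3857,.0587,172.6))
E
```

```text
clock: 25.12
tool_pos: [0.5265, 0.3881, 0.0593]
orientation: [-90.1, 0.0, 172.7]
force: [-1.4, 0.8, 3.8]
opening: 0.0237
now [0.5265 0.3881 0.0594] [-9.0080e+01  2.0000e-02  1.7267e+02] op 0.0236 t 25.18 F [-0.8  0.6  3.6]
  -> (0.5258, 0.3857, 0.0587, 172.6) [0.4 0.7 2.5] turn 0.0013
```

View pics/c13.png

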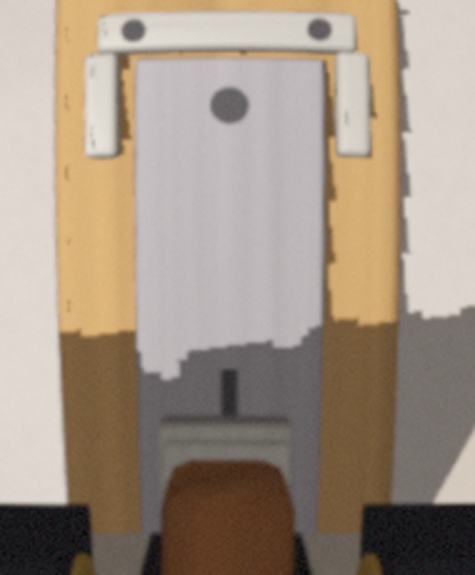

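```bash
python3 - <<'E'
from h import *
v=np.load("o13.npy"); o=dict(tool_pos=v[:3],orientation=v[3:]); T=rot(o['orientation'])
for n,cx,cy,z in (("plate Rend",230,60,.028),("hole",230,105,.028),("stone bottom front",225,419,.028),("slot near",229,370,.028),("slot far",229,417,.028)):
    P=onplane("wrist",(190+cx/2.5,20+cy/2.5),z,o); print(n,P.round(4),(T.T@(P-o['tool_pos'])*1000).round(1))
E
```

```text
plate Rend [0.5116 0.2781 0.028 ] [  0.7  31.2 111.1]
hole [0.513  0.2889 0.028 ] [  0.8  31.2 100.2]
stone bottom front [0.5234 0.362  0.028 ] [-0.3 31.3 26.4]
slot near [0.521  0.3505 0.028 ] [ 0.6 31.3 38.1]
slot far [0.5224 0.3616 0.028 ] [ 0.7 31.3 26.8]
```

Back at the left end, the stone overhangs it by about 4 mm, so the whole length has been covered, with about 5.6 N still on the springs. Lifting off.

```bash
python3 -m crank '[[[1,0,-4,0,0],[1,0,-12,0,0],[1,0,-40,0,0],[1,0,-90,0,0],[1,0,-140,0,0],[1,0,-190,0,0],[1,0,-190,0,0],[1,0,-190,0,0]]]'; python3 - <<'E'
from h import *
o=ctrl.get_obs(); im=ctrl.snapshot("wrist"); cv2.imwrite("pics/w14.png",im[:,:,::-1])
rows((.52,-.20,.25,105),(.505,-.404,.15,97))
E
```

```text
clock: 26.18
tool_pos: [0.5258, 0.387, 0.2485]
orientation: [-90.0, -0.1, 172.6]
force: [0.8, -0.5, -3.0]
opening: 0.0243
now [0.5256 0.3868 0.2477] [-8.9900e+01 -1.1000e-01  1.7265e+02] op 0.0241 t 26.23 F [ 0.7  0.2 -2. ]
  -> (0.52, -0.2, 0.25, 105) [-69.5  -2.3 582.7] turn 1.1807
  -> (0.505, -0.404, 0.15, 97) [-80.7  97.7 786.9] turn 1.3203
```

View pics/w14.png

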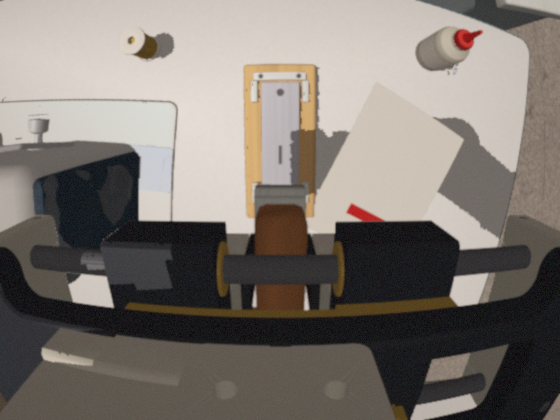

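The plate stayed in the nest and the hone hangs straight. Carrying it back.

```bash
python3 -m crank '[[[1,-4,0,30,0.05],[1,-10,0,80,0.15],[1,-17,-2,135,0.27],[1,-24,-2,190,0.39],[1,-31,-2,245,0.51],[1,-38,-2,300,0.63],[1,-45,-2,355,0.75],[1,-52,-2,410,0.87],[1,-59,-2,465,0.99],[1,-64,-2,520,1.1],[1,-69,-2,570,1.2],[1,-69,-2,583,1.25]]]'; python3 - <<'E'
from h import *
rows((.505,-.404,.15,97))
E
```

```text
clock: 27.72
tool_pos: [0.519, -0.2021, 0.2492]
orientation: [-89.8, -0.1, 100.7]
force: [0.3, -0.0, -2.7]
opening: 0.0238
now [ 0.519  -0.2021  0.2492] [-8.9790e+01 -5.0000e-02  1.0073e+02] op 0.0238 t 27.73 F [ 0.3 -0.  -2.7]
  -> (0.505, -0.404, 0.15, 97) [-195.8   99.2   51.4] turn 0.0651
```

```bash
python3 -m crank '[[[1,-50,0,13,0.016],[1,-100,0,26,0.033],[1,-150,20,40,0.05],[1,-190,60,51,0.065],[1,-196,99,51,0.065],[1,-196,99,51,0.065],[1,-196,99,51,0.065]]]'; python3 - <<'E'
from h import *
o=ctrl.get_obs(); im=ctrl.snapshot("wrist"); cv2.imwrite("pics/w15.png",im[:,:,::-1])
np.save("o15.npy",np.r_[o['tool_pos'],o['orientation']])
cv2.imwrite("pics/c15.png",cv2.resize(im[80:260,190:380,::-1],None,fx=3.2,fy=3.2,interpolation=cv2.INTER_CUBIC))
rows((.505,-.404,.041,97))
E
```

```text
clock: 28.6
tool_pos: [0.5086, -0.4015, 0.1531]
orientation: [-90.0, 0.0, 97.4]
force: [0.3, 0.6, -0.8]
opening: 0.0234
now [ 0.5091 -0.4015  0.154 ] [-9.009e+01  9.000e-02  9.740e+01] op 0.0235 t 28.65 F [ 0.5 -0.1 -1.6]
  -> (0.505, -0.404, 0.041, 97) [ -1.9 113.    4.4] turn 0.007
```

View pics/c15.png

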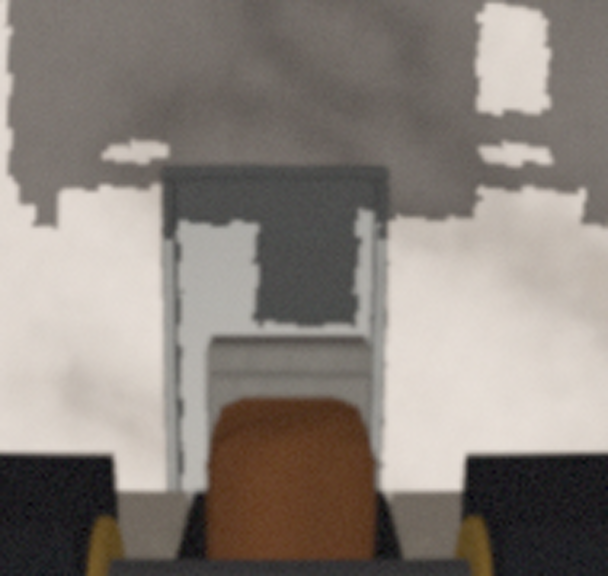

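```bash
python3 - <<'E'
from h import *
v=np.load("o15.npy"); o=dict(tool_pos=v[:3],orientation=v[3:]); T=rot(o['orientation'])
for n,cx,cy,z in (("L",163,170,.012),("R",388,168,.012),("L2",167,450,.012),("R2",385,450,.012),("stone front",290,340,o['tool_pos'][2]-.036),("stL",208,345,o['tool_pos'][2]-.036),("stR",370,345,o['tool_pos'][2]-.036)):
    P=onplane("wrist",(190+cx/3.2,80+cy/3.2),z,o); print(n,P.round(4),(T.T@(P-o['tool_pos'])*1000).round(1))
E
```

```text
L [ 0.459  -0.4436  0.012 ] [-35.3 141.1  54.6]
R [ 0.4501 -0.3798  0.012 ] [ 29.1 141.1  55.1]
L2 [ 0.5421 -0.4335  0.012 ] [-36.  141.1 -29.2]
R2 [ 0.5335 -0.3682  0.012 ] [ 29.9 141.1 -29. ]
stone front [ 0.4823 -0.4039  0.1171] [ 1.  36.  26.4]
stL [ 0.4853 -0.4193  0.1171] [-14.6  36.   25.4]
stR [ 0.4812 -0.3887  0.1171] [16.2 36.  25.5]
```

```bash
python3 -m crank '[[[1,-3.5,35,0,0],[1,-3.5,75,0,0],[1,-3.5,100,0,0],[1,-3.5,108,0,0],[1,-3.5,111,0,0],[1,-3.5,111,0,0]]]'
```

```text
clock: 29.4
tool_pos: [0.5094, -0.4055, 0.0427]
orientation: [-90.1, 0.1, 97.4]
force: [0.7, 0.1, -1.9]
opening: 0.0238
```

```bash
python3 -m crank '[[[1,0,1,0,0],[1,0,2,0,0],[1,0,2,0,0]]]'
```

```text
clock: 29.78
tool_pos: [0.509, -0.4056, 0.0399]
orientation: [-90.1, 0.1, 97.3]
force: [0.4, 0.3, 1.8]
opening: 0.0237
```

```bash
python3 -m crank '[[[1,0,-1,0,0],[1,0,-1,0,0],[1,0,-1,0,0]]]'; python3 - <<'E'
from h import *
for c in("scene","wrist"): cv2.imwrite(f"pics/{c}16.png",ctrl.snapshot(c)[:,:,::-1])
s=cv2.imread("pics/scene16.png")
cv2.imwrite("pics/c16.png",cv2.resize(s[200:330,270:440],None,fx=4.5,fy=4.5,interpolation=cv2.INTER_CUBIC))
E
```

```text
clock: 30.15
tool_pos: [0.5089, -0.4055, 0.0404]
orientation: [-90.0, 0.0, 97.3]
force: [1.3, -1.0, 0.8]
opening: 0.0241
```

View pics/c16.png

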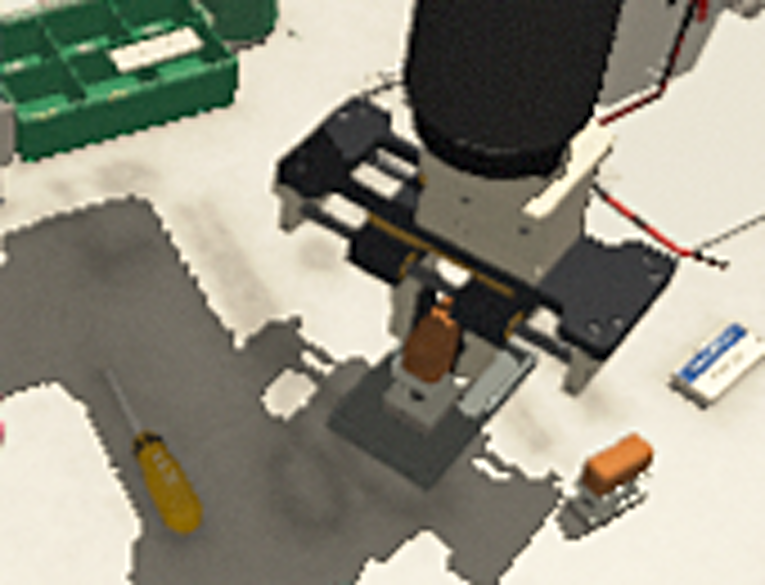

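View pics/wrist16.png

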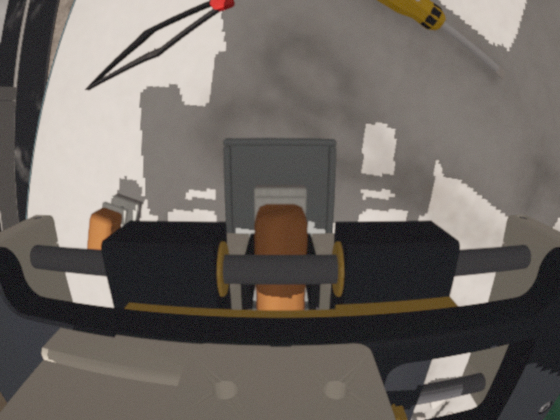

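The hone stands inside the tray with its springs almost released. Letting go and backing straight up.

```bash
python3 -m crank '[[[0.3,0,0,0,0],[0.1,0,0,0,0],[-0.1,0,0,0,0],[-0.3,0,0,0,0],[-0.3,0,-10,0,0],[-0.3,0,-40,0,0],[-0.3,0,-90,0,0],[-0.3,0,-145,0,0],[-0.3,0,-200,0,0],[-0.3,0,-210,0,0],[-0.3,0,-210,0,0]]]'; python3 - <<'E'
from h import *
rows((.5,-.1,.25,97))
for c in("scene","top","wrist"): cv2.imwrite(f"pics/{c}17.png",ctrl.snapshot(c)[:,:,::-1])
s=cv2.imread("pics/scene17.png")
cv2.imwrite("pics/c17.png",cv2.resize(s[130:330,140:440],None,fx=2.6,fy=2.6,interpolation=cv2.INTER_CUBIC))
E
```

```text
clock: 31.62
tool_pos: [0.5086, -0.4052, 0.2515]
orientation: [-90.1, 0.1, 97.3]
force: [0.5, 0.4, -0.3]
opening: 0.0569
now [ 0.5086 -0.4052  0.2515] [-9.012e+01  6.000e-02  9.732e+01] op 0.0569 t 31.62 F [ 0.5  0.4 -0.3]
  -> (0.5, -0.1, 0.25, 97) [303.8   1.5 -30.4] turn 0.0056
```

View pics/c17.png

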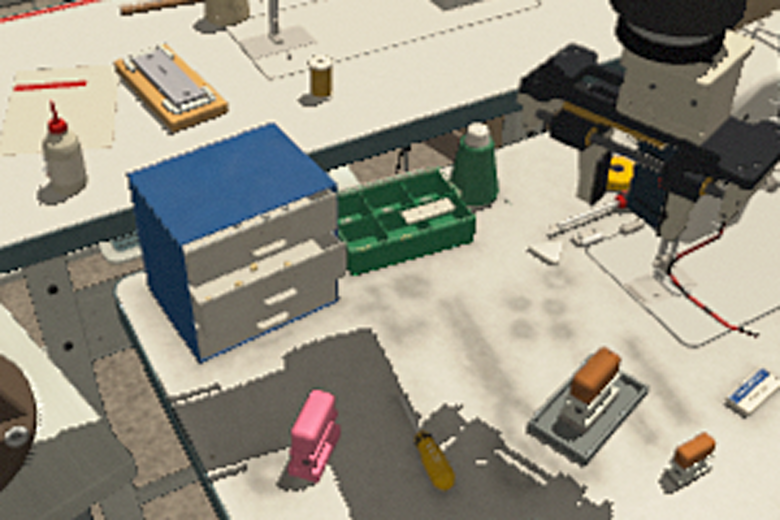

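View pics/wrist17.png

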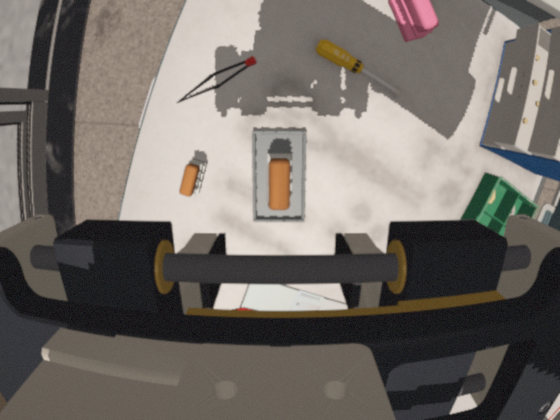

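View pics/top17.png

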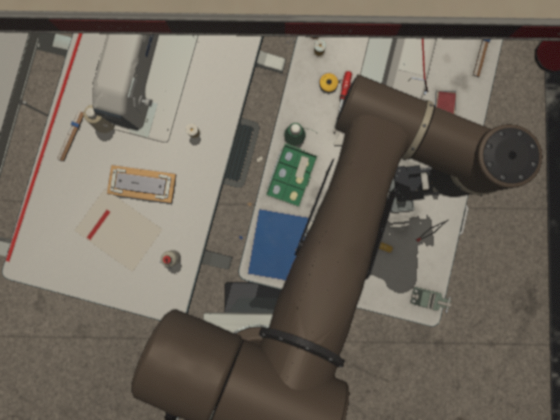

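The hone stands upright in the tray (scene crop 590,390; wrist 279,183), the plate is in the nest, and the bottle, spool and chalk are where they were. Handing in.

```bash
python3 -c "
from plant import ctrl
print(ctrl.close_job())"
```

```text
the job is handed in; nothing more can be done
None
```

I laid the plate in the jig nest, rubbed it from left to right and back with the larger brown-handled hone, and stood the hone back in its tray. I handed the job in at about 32 s of the 72 s allowed.

- **Last look:** the final pictures show the plate flat inside the stops and the hone upright inside the tray. The bottle, spool and chalk were in place, and the open gripper was clear of everything.
- **Spring pressure:** the force readings, corrected for the block's weight, ran from about 5.5 to 7.6 N. The highest came mid-way on the return stroke, and I eased off straight away. By force the springs were about 5.5–8 mm in; by height they were about 5–7 mm in. The two differ by about 1 mm and stay well short of the 12 mm stop.
- **Stroke length:** the stone first stopped about 3 mm short of the right end, so I pushed it on until it was flush. On the return it overhung the left end by about 4 mm.
- **Putting the hone back:** the tray contact pushed back about 1.5–2 N more than I expected, so I raised the hone about 1 mm before letting go.

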